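# Set the packing counter to mugs

### The job

The next carton takes mugs: push the tab of the packing counter's rotary selector round until it points at the middle of the mug label (the ring with a handle), and only then press the round confirm button fully down and let it spring back. Do it with the fingertips: do not pull the selector up, and leave the mugs, cup, tape core and carton where they stand. Finish clear of everything, with the tab still pointing at the mug label.

Things in the scene. Friction and masses are not known exactly. Their poses are not given: they have to be found in the camera images.
- counter: Packing counter: a fixed low grey box 290 (x) x 355 (y) x 50 mm high on the bench. Origin on the selector's vertical axis, at bench height; its -x side faces the robot, y points left, turned by up to 20 degrees. In its own frame it spans x -145 to 145 and y -215 to 140 mm. Apart from the selector, five label plates, button and small cup its top is flat.
- selector (a joint): Angle of the rotary selector about its vertical axis, rad, counter-clockwise from above positive; at q the tab points along (-cos q, -sin q) in the counter's frame. Stops at -2.5 and 2.5; labels at -2.09, -1.05, 0, 1.05, 2.09. No clicks: friction (0.12 N m, 1.5 N at the tab) holds it where it is left. A grey disc 88 mm across, its top 22 mm above the counter's, with one upright tab at its rim.
- tab (a point): Point on the top edge of the selector's tab, 78 mm from the axis, 92 mm above the bench. The tab is an upright grey fin 12 mm thick, reaching from the disc's rim (44 mm) to 95 mm from the axis and from 6 to 42 mm above the counter's top, with a black line along its top edge. Its two broad sides are pushed.
- tab_aim (a point): Where the tab points: the point on the tab's centre line 115 mm from the axis, just above the counter's top, 20 mm beyond the tab's end.
- selector_lift (a joint): How far the selector is pulled up out of its seat, m; 0 seated, up to 0.015. Its weight and a light spring (about 5 N together) keep it down.
- label_mug: White round label plate, 52 mm across, 3 mm thick, lying on the counter's top with its centre 115 mm from the selector's axis; origin under its centre. Its flat black sign: a ring 31 mm across with a short bar sticking out of one side (a mug with its handle, seen from above). It is at one of the four side places (-2.09, -1.05, 1.05 or 2.09), any of them.
- label_off: White round label plate, 52 mm across, 3 mm thick, lying on the counter's top with its centre 115 mm from the selector's axis; origin under its centre. Its flat black sign: a small solid dot, 16 mm across (off). Always at the middle place nearest the robot (0).
- label_tumbler: White round label plate, 52 mm across, 3 mm thick, lying on the counter's top with its centre 115 mm from the selector's axis; origin under its centre. Its flat black sign: a plain ring, 38 mm across. At one of the four side places.
- label_tray: White round label plate, 52 mm across, 3 mm thick, lying on the counter's top with its centre 115 mm from the selector's axis; origin under its centre. Its flat black sign: a square frame, 34 mm. At one of the four side places.
- label_spoon: White round label plate, 52 mm across, 3 mm thick, lying on the counter's top with its centre 115 mm from the selector's axis; origin under its centre. Its flat black sign: a straight bar, 43 x 8 mm. At one of the four side places.
- confirm_top (a point): Centre of the top of the round black confirm button, 36 mm across, 72 mm above the bench when up, in a round grey housing (52 mm across, 12 mm high) on the counter's top, to the right of the selector: 30 mm towards the robot and 175 mm to the right of the axis in the counter's frame.
- confirm (a joint): Travel of the confirm button, m: 0 up, 0.006 fully down (about 5 N); it springs back.
- cup_small: Loose bystander: small open copper cup, 58 mm across, 55 mm high, standing on the counter's top near its far right corner; origin at the centre of its underside.
- mug_a: Loose bystander: open copper mug, 86 mm across, 90 mm high, on the bench to the left of the counter; origin at the centre of its underside.
- mug_b: Loose bystander: open copper mug, 86 mm across, 90 mm high, on the bench behind the counter; origin at the centre of its underside.
- mug_c: Loose bystander: open copper mug, 86 mm across, 90 mm high, on the bench behind the counter, right of the other one; origin at the centre of its underside.
- mug_d: Loose bystander: open copper mug, 86 mm across, 90 mm high, on the bench left of the counter and farther back; origin at the centre of its underside.
- tape: Loose bystander: cardboard tape core, a ring standing flat, 90 mm across, 45 mm high, on the bench to the left of the mug beside the counter; origin at the centre of its underside.
- carton: Loose bystander: cardboard carton 110 x 130 x 90 mm high, on the bench right of the counter; origin at the centre of its underside.

How it is judged:
By the outcome, as a careful person would: the job done as asked, in the order asked, and still so for the second after the job is handed in, with the robot touching nothing.
It also fails if it takes over 67 s, if anything falls off the work surface, if the arm or the gripper's body presses on something with over 40 N, if the wrist force passes 120 N, or if a joint passes its speed limit or range.

### The arm

A 7-joint arm with a two-finger parallel gripper is mounted at the origin on the work surface. World frame = base frame: x ahead of the robot, y to its left, z up, the work surface at z = 0. Lengths are in m, angles in rad, forces in N, time in s.
With the tool pointing down it reaches from about 0.35 to 0.9 m from the base axis. Payload 8.1 kg.
Tool frame: the origin (TCP) lies midway between the tips of the shut fingers; the grasp point (between the pads) lies 19 mm behind it; z points along the fingers, y is the line along which they close (so a half turn about z gives the same grasp; the last joint's range is limited). The gripper opens to 92 mm and grips with 3 to 60 N. Pads are 19 mm wide; open, the fingers measure 130 mm over their backs; the gripper's body (75 mm by 190 mm) begins 47 mm behind the grasp point.
Start: joints at [-1.243, 0.434, 0.025, 1.573, -0.012, 1.134, -0.075], TCP at [0.261, 0.568, 0.195] pointing down, gripper open.
Joint ranges: [-2.62, 2.62], [-0.44, 2.09], [-1.27, 1.32], [0.08, 2.57], [-1.32, 4.46], [0.12, 2], [-2.74, 2.74]. Speed limits (rad/s): [2.22, 2.22, 3.01, 3.01, 3.14, 3.14, 3.14].

### API

Orientations are given as a unit quaternion [w, x, y, z].
In Python, from workcell import ctrl, imaging, order gives the robot as it stands.
- The arm moves only by the tool step_arm, never from a script. Its argument "commands" is a list of rows, each a list of 7 numbers: the turn, a rotation vector about the tool's x, y, z in rad, then the shift along the tool's x, y, z in mm, then the closure, from -1 (fully open) to 1 (shut). In form: [[rx, ry, rz, x, y, z, grip], ...]. A call has exactly 5 rows; each row is the pose to reach, as a shift and turn from the pose commanded when the call began, along the tool's axes at that moment; what a row does not reach only later rows make up. A row lasts 1/8 s, in which the tool goes at most 62.5 mm and 10.7 degrees, less where a joint would pass 70% of its speed; a pose out of reach is approached as far as the arm can. A call with a gripper value outside its range is refused whole. The fingers move at their own pace and stop on an object; "grip_force" is the grip in N (left out, the last holds). Time passes only in rows, so rows that repeat a pose let the fingers close, or fill a call up. It gives the time, the measured TCP pose, the force, the opening and the grip force at its end, in the units of the state.
- ctrl.get_state(): the state, without advancing time (a new reading comes with each control period).
- imaging.grab_frame(name): name is "scene" or "side" or "wrist"; returns a dict with "color" (384x512x3 uint8, red, green, blue), "vfov" (degrees; the focal length in pixels is half the picture's height over the tangent of half this angle, whatever the lens; pixels are square), "cx", "cy" (the principal point, pixels), "world_from_camera" (4x4, takes a point from camera to world coordinates). Camera axes: x right, y up, looking along -z (the intrinsics and any distortion apply to the point x, -y, -z); pixel columns grow to the right and rows downward; lengths in m; the calibration is good to about 2 mm. A picture is of the moment at which its call begins. There is no depth.
- order.job_done(): hands the job in; it is judged then, once.
The state is a dict: "t": time; "q": joint angles; "joint_velocities": joint speeds; "joint_torque": joint torques, N m; "tool_pos": TCP position; "orientation": TCP orientation; "wrist_force": force on the tool from outside, world axes, zero at the start; "wrist_torque": the same for the moment, N m; "finger_gap": finger opening in m; "gripper_force": force on a finger pad.
Only numpy, scipy, OpenCV 4.12 (cv2) and the standard library are available. Lean on these libraries where they do the work, as an engineer would, in place of code of your own. Each camera call takes 0.05 s, during which the arm holds its last target. There are 200 camera calls.

## Working session

There is one attempt and no reset: what is moved stays moved. The work goes in short steps, Python scripts to look and compute and a tool call to move; the robot and the scene stay as the last step left them, time stands still between calls to the robot, and variables do not carry over. Pictures are saved under pics/ and viewed, at most 10 in all, crops included, and the job is handed in when it is done.

Besides the shell and the picture viewer there is one more tool, called after "Request:" in YAML: its name, and indented under it one key for each argument. step_arm: Moves the arm, as the interface text tells. Its arguments: {"type":"object","properties":{"commands":{"type":"array","items":{"type":"array","items":{"type":"number"}}},"grip_force":{"type":"number"}},"required":["commands"]}

```bash
mkdir -p pics
cat > h.py <<'E'
import numpy as np,cv2
from workcell import ctrl,imaging,order
def grab(n,fn=None):
    f=imaging.grab_frame(n)
    if fn: cv2.imwrite('pics/'+fn,cv2.cvtColor(f['color'],cv2.COLOR_RGB2BGR))
    return f
def ray(f,u,v):
    F=f['color'].shape[0]/2/np.tan(np.radians(f['vfov'])/2)
    T=np.array(f['world_from_camera']); d=T[:3,:3]@np.array([(u-f['cx'])/F,-(v-f['cy'])/F,-1]); return T[:3,3],d
def onz(f,u,v,z):
    o,d=ray(f,u,v); return o+d*(z-o[2])/d[2]
def proj(f,p):
    F=f['color'].shape[0]/2/np.tan(np.radians(f['vfov'])/2)
    T=np.array(f['world_from_camera']); c=T[:3,:3].T@(np.array(p)-T[:3,3]); return f['cx']+F*c[0]/-c[2], f['cy']-F*c[1]/-c[2]
E
python3 - <<'E'
from h import *
s=ctrl.get_state();print(s['t'],s['tool_pos'],s['orientation'],s['finger_gap'])
fs=[grab(n) for n in('scene','side')]
for f in fs: print({k:v for k,v in f.items() if k!='color'})
import pickle;pickle.dump(fs,open('f0.pkl','wb'))
for i,f in enumerate(fs): cv2.imwrite(f'pics/a{i}.png',cv2.resize(f['color'][:,:,::-1],(800,600)))
E
```

```text
0.0 [0.26085983 0.56735767 0.19456544] [-7.29456097e-05  2.13768822e-01  9.76883972e-01 -7.68270512e-04] 0.0916118316086664
{'vfov': 46.25251259905608, 'cx': 245.88177372705695, 'cy': 189.11590913136095, 'world_from_camera': array([[-0.27670465, -0.83565024,  0.47447151,  1.16777449],
       [ 0.96089071, -0.24631936,  0.12655362,  0.20103195],
       [ 0.01111695,  0.49093324,  0.87112626,  1.08271822],
       [ 0.        ,  0.        ,  0.        ,  1.        ]])}
{'vfov': 53.731627005458016, 'cx': 252.3436603863004, 'cy': 193.70813516741526, 'world_from_camera': array([[-0.95237972,  0.18259784, -0.2441944 ,  0.32285005],
       [-0.30415278, -0.62548155,  0.71851508,  0.9537458 ],
       [-0.02153979,  0.75857159,  0.65123358,  0.90189122],
       [ 0.        ,  0.        ,  0.        ,  1.        ]])}
```

View pics/a0.png

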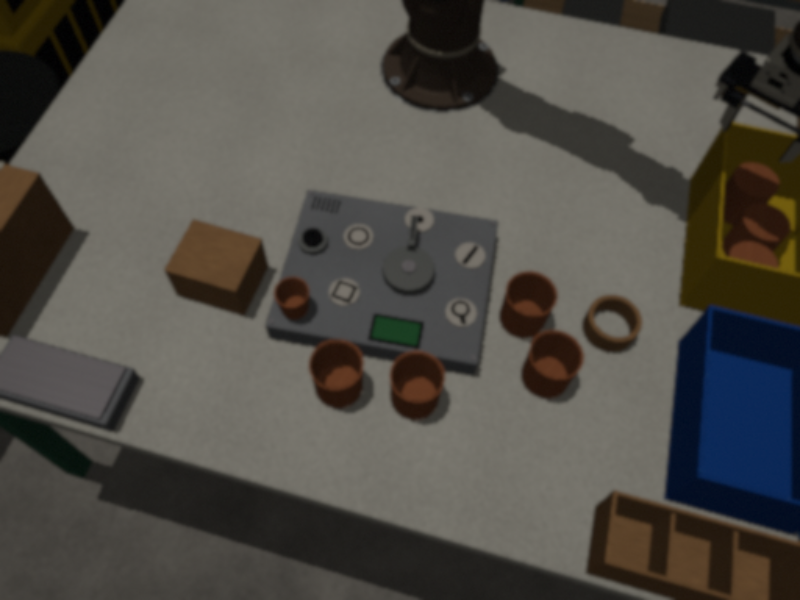

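View pics/a1.png

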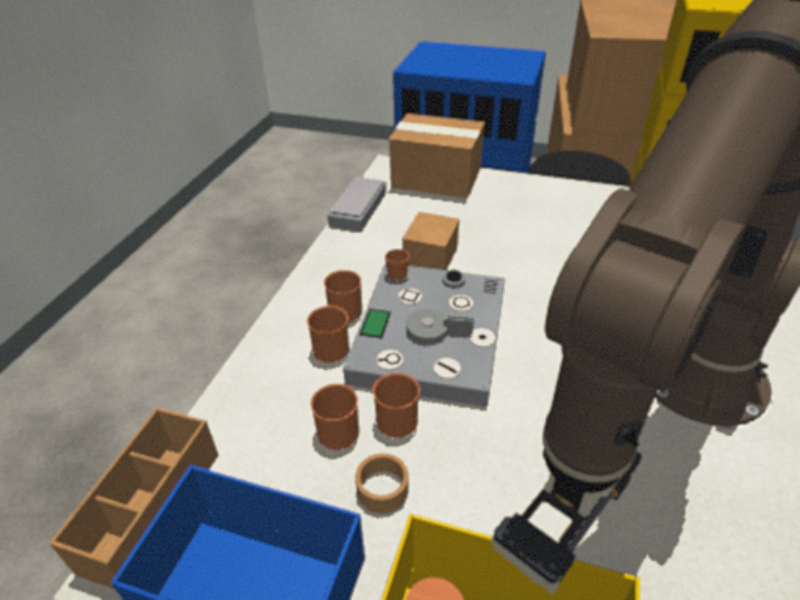

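The scene view shows the mug label at (461,311) and the side view at (390,358): it is the far-left place, q≈-2.09. The tab points near the off label, at scene (418,218). The tumbler is at (358,236), tray (344,291), spoon (470,254) and button (313,238).

```bash
cat > m.py <<'E'
from h import *
import pickle
fs=pickle.load(open('f0.pkl','rb'))
seeds=[dict(off=(419,218),tum=(358,236),tray=(344,291),spoon=(470,254),mug=(461,311)),dict(off=(482,337),tum=(460,302),tray=(410,296),spoon=(447,368),mug=(390,358))]
names=['mug','tray','tum','spoon']
P={}
for f,s in zip(fs,seeds):
    g=cv2.cvtColor(f['color'],cv2.COLOR_RGB2GRAY)
    for n in names:
        u,v=np.array(s[n])/1.5625; u0,v0=int(u)-22,int(v)-20
        w=g[v0:v0+40,u0:u0+44]; 
        t=(np.median(w)+np.percentile(w,98))/2
        m=(w>t).astype(np.uint8); cs,_=cv2.findContours(m,cv2.RETR_EXTERNAL,cv2.CHAIN_APPROX_NONE)
        c=min((c for c in cs if len(c)>=15),key=lambda c:np.linalg.norm(c[:,0].mean(0)-[22,20]))
        h=cv2.convexHull(c); (x,y),ax,a=cv2.fitEllipse(c); 
        p=onz(f,x+u0,y+v0,.053); P.setdefault(n,[]).append(p); print(n,round(x+u0,1),round(y+v0,1),np.round(ax,1),p.round(4))
A={n:np.mean(P[n],0)[:2] for n in names}
q=dict(mug=-2.09,tray=2.09,tum=1.05,spoon=-1.05)
X=np.array([[-.115*np.cos(q[n]),-.115*np.sin(q[n])] for n in names]);Y=np.array([A[n] for n in names])
xc,yc=X.mean(0),Y.mean(0);H=(X-xc).T@(Y-yc);th=np.arctan2(H[0,1]-H[1,0],H[0,0]+H[1,1])
R=np.array([[np.cos(th),-np.sin(th)],[np.sin(th),np.cos(th)]]);o=yc-R@xc
print('yaw',np.degrees(th),'origin',o,'res mm',((X@R.T+o-Y)*1e3).round(1).tolist())
print('button',o+R@[-.03,-.175])
for f,n in zip(fs,'ab'):
    print('disc px',np.array(proj(f,[*o,.072]))*1.5625,'btn',np.array(proj(f,[*(o+R@[-.03,-.175]),.072]))*1.5625)
E
python3 m.py
```

```text
mug 294.3 197.0 [4.6 5.8] [0.5939 0.1791 0.053 ]
tray 219.7 185.8 [7.4 8.5] [ 0.6168 -0.0175  0.053 ]
tum 228.9 150.7 [15.2 18.2] [ 0.5031 -0.0274  0.053 ]
spoon 296.3 160.1 [ 6.7 13.9] [0.4806 0.1584 0.053 ]
mug 249.4 229.4 [10.8 15.4] [0.5984 0.1814 0.053 ]
tray 241.7 172.6 [ 4.1 13.8] [ 0.7153 -0.0857  0.053 ]
tum 295.0 192.9 [4.3 6.4] [ 0.5017 -0.0281  0.053 ]
spoon 283.3 237.6 [ 4.9 15.5] [0.4894 0.1848 0.053 ]
yaw 7.612894178022806 origin [0.56248453 0.06814593] res mm [[9.7, -5.6], [-33.8, 28.3], [16.6, -10.6], [7.5, -12.2]]
button [ 0.55593286 -0.10928597]
disc px [401.12857054 270.37931044] btn [302.8490794  242.36010693]
disc px [422.5770486  317.93755292] btn [446.15457561 268.76158068]
```

```bash
python3 - <<'E'
s=open('m.py').read()
a=s.index("        u,v=");b=s.index("        p=onz")
new='''        u,v=np.array(s[n])/1.5625; k=12; u0,v0=round(u)-k,round(v)-k
        w=cv2.resize(g[v0:v0+2*k+1,u0:u0+2*k+1],None,fx=4,fy=4,interpolation=cv2.INTER_LINEAR)
        t=.5*np.percentile(w[:4],50)+.5*np.percentile(w,97)
        m=cv2.morphologyEx((w>t).astype(np.uint8),cv2.MORPH_CLOSE,np.ones((25,25)))
        cs,_=cv2.findContours(m,cv2.RETR_EXTERNAL,cv2.CHAIN_APPROX_NONE)
        c=max(cs,key=cv2.contourArea); (x,y),ax,an=cv2.fitEllipse(cv2.convexHull(c))
        x=(x+.5)/4-.5;y=(y+.5)/4-.5;ax=np.array(ax)/4
'''
open('m.py','w').write(s[:a]+new+s[b:])
E
python3 m.py
```

```text
mug 294.2 199.5 [16.3 26.3] [0.6012 0.1805 0.053 ]
tray 219.7 186.1 [15.9 24.8] [ 0.6178 -0.0172  0.053 ]
tum 228.1 150.8 [14.8 21.2] [ 0.5041 -0.0294  0.053 ]
spoon 299.2 162.8 [15.7 21.8] [0.4869 0.168  0.053 ]
mug 249.0 229.4 [12.1 16.8] [0.5995 0.1819 0.053 ]
tray 262.0 188.9 [ 9.9 15.5] [ 0.6166 -0.0171  0.053 ]
tum 294.7 193.2 [11.  16.6] [ 0.5023 -0.0264  0.053 ]
spoon 285.8 234.8 [12.5 17. ] [0.4849 0.1718 0.053 ]
yaw 5.071420090357223 origin [0.55171452 0.07651466] res mm [[-0.6, -0.2], [0.2, -0.7], [0.4, 0.0], [0.0, 0.9]]
button [ 0.53730152 -0.10045218]
disc px [407.58485605 266.36403638] btn [311.23505837 234.97125911]
disc px [426.49951905 321.52171966] btn [453.1770117  272.40334709]
```

```bash
cat >> h.py <<'E'
from scipy.spatial.transform import Rotation as Ro
O=np.array([.5517,.0765]);Y=np.radians(5.07)
def pose():
    s=ctrl.get_state();q=s['orientation'];return np.array(s['tool_pos']),Ro.from_quat([q[1],q[2],q[3],q[0]]),s
def yaw(R): y=R.as_matrix()[:,1];return np.degrees(np.arctan2(y[1],y[0]))
def Rdown(yd):
    a=np.radians(yd);y=np.array([np.cos(a),np.sin(a),0]);z=np.array([0,0,-1.]);return Ro.from_matrix(np.c_[np.cross(y,z),y,z])
def rows(targets,base=None):
    p,R,_=pose()
    if base: p,R=np.array(base[:3]),Rdown(base[3])
    for x,y,z,yd in targets:
        print((R.inv()*Rdown(yd)).as_rotvec().round(3).tolist(),(R.inv().apply(np.array([x,y,z])-p)*1e3).round(1).tolist())
E
python3 - <<'E'
from h import *
p,R,s=pose();print(p,yaw(R))
rows([(.45,.07,.2,95)])
E
```

```text
[0.26083721 0.56740017 0.19462301] 65.31466256366204
[-0.001, -0.0, -0.518] [-379.6, -373.0, -4.8]
```

Request:
step_arm:
  commands:
    - [0, 0, -0.05, -38, -37, -5, -1]
    - [0, 0, -0.1, -76, -75, -5, -1]
    - [0, 0, -0.15, -114, -112, -5, -1]
    - [0, 0, -0.2, -152, -149, -5, -1]
    - [0, 0, -0.26, -190, -187, -5, -1]

```text
t: 0.72
tool_pos: [0.3559, 0.3168, 0.2002]
orientation: [-0.0, 0.084, 0.996, -0.0]
wrist_force: [0.4, -0.2, -0.1]
finger_gap: 0.0921
gripper_force: 0.0
```

Run:
```python
from h import *
p,R,s=pose();print(p,yaw(R))
rows([(.45,.07,.2,95)])
```

```text
[0.35589311 0.31677838 0.20016528] 80.31041548140925
[-0.0, -0.0, -0.256] [-134.3, -227.4, 0.2]
```

Request:
step_arm:
  commands:
    - [0, 0, -0.06, -30, -50, 0, -1]
    - [0, 0, -0.12, -60, -102, 0, -1]
    - [0, 0, -0.18, -90, -152, 0, -1]
    - [0, 0, -0.256, -120, -203, 0, -1]
    - [0, 0, -0.256, -134, -227, 0, -1]

```text
t: 1.35
tool_pos: [0.4495, 0.0686, 0.2003]
orientation: [0.0, -0.041, 0.999, -0.0]
wrist_force: [-0.7, 0.6, 0.7]
finger_gap: 0.0917
gripper_force: 0.0
```

Run:
```python
from h import *
p,R,s=pose();print(p,yaw(R))
f=grab('wrist'); im=f['color'][:,:,::-1].copy()
for n,pt in dict(ax=[*O,.072],tab=[O[0]-.078*np.cos(Y),O[1]-.078*np.sin(Y),.092],off=[O[0]-.115*np.cos(Y),O[1]-.115*np.sin(Y),.053]).items():
    u,v=proj(f,pt);print(n,u,v);
    if 0<u<512 and 0<v<384: cv2.circle(im,(int(u),int(v)),3,(0,0,255),1)
import pickle;pickle.dump(f,open('f1.pkl','wb'))
cv2.imwrite('pics/w1.png',im)
```

```text
[0.4494941  0.06858429 0.20029011] 94.70923850123387
ax 258.5107075436144 262.8796085112085
tab 257.93045944395766 204.45662024872786
off 257.90481785063804 162.62544466167088
```

View pics/w1.png

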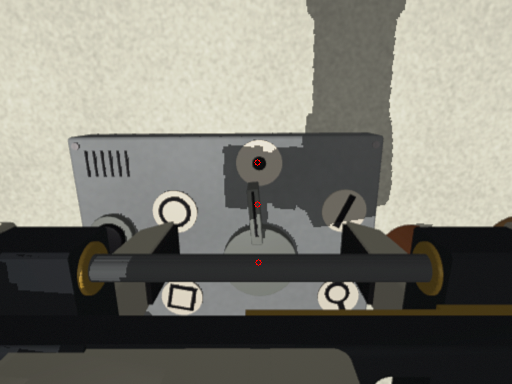

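The wrist view agrees with the model: the off dot is at (259,163), as predicted. The tab's black line runs from about (252,188) to (258,240).

Run:
```python
from h import *
import pickle
f=pickle.load(open('f1.pkl','rb'))
g=f['color'].max(2)[184:246,240:275]
m=(g<45); ys,xs=np.nonzero(m); print(len(xs))
P=np.array([onz(f,x+240,y+184,.092)[:2] for x,y in zip(xs,ys)])-O
for a in range(184,246,8):
    k=(ys+184>=a)&(ys+184<a+8)
    if k.any(): q=np.median(P[k],0);print(a,(xs[k].mean()+240).round(1),q.round(4),np.hypot(*q).round(4),np.degrees(np.arctan2(q[1],q[0]))%360)
```

```text
109
184 252.5 [-0.0916 -0.0136] 0.0926 188.44466268838315
192 252.4 [-0.0864 -0.0135] 0.0875 188.88300481981122
200 253.0 [-0.0783 -0.0121] 0.0792 188.75709388180658
208 253.9 [-0.0701 -0.0104] 0.0709 188.42912302131302
216 254.4 [-0.0625 -0.0089] 0.0632 188.07797735465562
224 255.5 [-0.0525 -0.0071] 0.053 187.67478050660966
232 256.2 [-0.0446 -0.0063] 0.0451 187.9840202566465
```

```bash
cat >> h.py <<'E'
def arc(phi,r=.08,z=.066):
    a=np.radians(phi);return (O[0]+r*np.cos(a),O[1]+r*np.sin(a),z,phi-90)
E
python3 - <<'E'
from h import *
print(ctrl.get_state()['q'])
rows([arc(188.4,z=.2),arc(188.4,z=.14),arc(188.4,z=.1),arc(188.4),arc(188.4)])
E
```

```text
[-0.46597264  0.1469768   0.22986478  1.97405533 -0.03676149  1.02454811
  1.43045647]
[-0.002, 0.0, -0.068] [-22.0, -3.0, 0.3]
[-0.002, 0.0, -0.068] [-22.0, -2.9, 60.3]
[-0.002, 0.0, -0.068] [-22.0, -2.8, 100.3]
[-0.002, 0.0, -0.068] [-22.0, -2.7, 134.3]
[-0.002, 0.0, -0.068] [-22.0, -2.7, 134.3]
```

Request:
step_arm:
  commands:
    - [0, 0, -0.068, -22, -3, 0, -1]
    - [0, 0, -0.068, -22, -3, 50, -1]
    - [0, 0, -0.068, -22, -3, 95, -1]
    - [0, 0, -0.068, -22, -3, 134, -1]
    - [0, 0, -0.068, -22, -3, 134, 0.43]
  grip_force: 20

```text
t: 2.02
tool_pos: [0.4687, 0.0706, 0.0642]
orientation: [-0.003, -0.077, 0.997, -0.001]
wrist_force: [0.0, 0.4, 0.6]
finger_gap: 0.0859
gripper_force: 0.0
```

Run:
```python
from h import *
p,R,s=pose();print(p,yaw(R),s['finger_gap'])
rows([arc(a) for a in (188.4,180.4,172.4,164.4,156.4)])
```

```text
[0.46869769 0.07062052 0.06420809] 98.7780863644124 0.0858500748813315
[-0.001, -0.006, 0.007] [-2.9, -6.3, -1.8]
[-0.001, -0.006, 0.146] [-3.8, 4.8, -1.8]
[-0.002, -0.006, 0.286] [-6.2, 15.7, -1.8]
[-0.002, -0.006, 0.425] [-10.0, 26.2, -1.9]
[-0.002, -0.006, 0.565] [-15.4, 36.0, -1.9]
```

Request:
step_arm:
  commands:
    - [0, 0, 0, -3, -6, -2, 0.43]
    - [0, 0, 0, -3, -6, -2, 0.43]
    - [0, 0, 0, -3, -6, -2, 0.43]
    - [0, 0, 0, -3, -6, -2, 0.43]
    - [0, 0, 0, -3, -6, -2, 0.43]

```text
t: 2.65
tool_pos: [0.4751, 0.0657, 0.0686]
orientation: [0.0, -0.077, 0.997, 0.0]
wrist_force: [0.4, 0.4, -0.7]
finger_gap: 0.0362
gripper_force: 0.0
```

Run:
```python
from h import *
p,R,s=pose();print(p,yaw(R),s['finger_gap'],s['joint_velocities'],R.as_matrix()[:,2])
rows([arc(a) for a in (188.4,180.4,172.4,164.4,156.4)])
```

```text
[0.47509891 0.06570563 0.06855468] 98.78083511815126 0.03624785949864181 [ 0.00051054  0.00434593 -0.00015489  0.00066497  0.00173566 -0.00156269
  0.00011092] [ 3.48968774e-04  2.34456378e-04 -9.99999912e-01]
[0.0, 0.0, 0.007] [2.6, -0.5, 2.6]
[0.0, 0.0, 0.146] [1.8, 10.6, 2.6]
[0.0, 0.0, 0.286] [-0.6, 21.5, 2.6]
[0.0, 0.0, 0.426] [-4.5, 32.0, 2.6]
[0.0, 0.0, 0.565] [-9.8, 41.8, 2.6]
```

Request:
step_arm:
  commands:
    - [0, 0, 0.007, 2.6, -0.5, 2.6, 0.43]
    - [0, 0, 0.146, 1.8, 10.6, 2.6, 0.43]
    - [0, 0, 0.286, -0.6, 21.5, 2.6, 0.43]
    - [0, 0, 0.426, -4.5, 32, 2.6, 0.43]
    - [0, 0, 0.565, -9.8, 41.8, 2.6, 0.43]

```text
t: 3.28
tool_pos: [0.478, 0.1087, 0.0655]
orientation: [-0.0, 0.207, 0.978, -0.0]
wrist_force: [-0.5, 0.0, -0.5]
finger_gap: 0.0262
gripper_force: 0.0
```

Run:
```python
from h import *
p,R,s=pose();print(p,yaw(R),s['finger_gap'],s['gripper_force'])
rows([arc(a) for a in (148.4,140.4,132.4,124.4,116.4)],arc(156.4))
```

```text
[0.477998   0.10865624 0.06549044] 66.12630645216763 0.026246417252393437 0.0
[0.0, 0.0, 0.14] [-0.8, 11.1, 0.0]
[0.0, 0.0, 0.279] [-3.1, 22.1, 0.0]
[0.0, 0.0, 0.419] [-6.9, 32.5, 0.0]
[0.0, 0.0, 0.559] [-12.2, 42.4, 0.0]
[0.0, 0.0, 0.698] [-18.7, 51.4, 0.0]
```

Request:
step_arm:
  commands:
    - [0, 0, 0.14, -0.8, 11.1, 0, 0.43]
    - [0, 0, 0.279, -3.1, 22.1, 0, 0.43]
    - [0, 0, 0.419, -6.9, 32.5, 0, 0.43]
    - [0, 0, 0.559, -12.2, 42.4, 0, 0.43]
    - [0, 0, 0.698, -18.7, 51.4, 0, 0.43]

```text
t: 3.9
tool_pos: [0.5159, 0.1482, 0.0654]
orientation: [-0.0, 0.529, 0.849, -0.0]
wrist_force: [1.0, 0.6, -0.6]
finger_gap: 0.0262
gripper_force: 0.0
```

Run:
```python
from h import *
p,R,s=pose();print(p,yaw(R),s['finger_gap'],s['gripper_force'],s['wrist_torque'],arc(116.4))
rows([arc(a) for a in (108.4,100.4,92.4,85.4,79)],arc(116.4))
f=grab('wrist','w2.png')
```

```text
[0.51591956 0.14824954 0.06542701] 26.150734933931375 0.026221305099796328 0.0 [-0.13046462 -0.03251648 -0.05676979] (np.float64(0.5161291856652057), np.float64(0.14815694081915304), 0.066, 26.400000000000006)
[0.0, 0.0, 0.14] [-0.8, 11.1, 0.0]
[0.0, 0.0, 0.279] [-3.1, 22.1, 0.0]
[0.0, 0.0, 0.419] [-6.9, 32.5, 0.0]
[0.0, 0.0, 0.541] [-11.4, 41.2, 0.0]
[0.0, 0.0, 0.653] [-16.4, 48.6, 0.0]
```

View pics/w2.png

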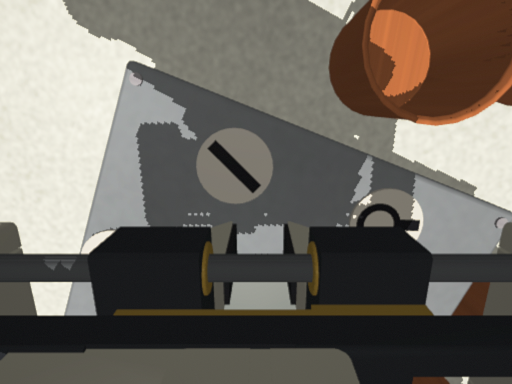

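The wrist view shows the tab hidden between the fingers. The spoon label is at (234,165), the mug label at (385,225) ahead, and mug_a clear at (410,60).

Request:
step_arm:
  commands:
    - [0, 0, 0.14, -0.8, 11.1, 0, 0.43]
    - [0, 0, 0.279, -3.1, 22.1, 0, 0.43]
    - [0, 0, 0.419, -6.9, 32.5, 0, 0.43]
    - [0, 0, 0.541, -11.4, 41.2, 0, 0.43]
    - [0, 0, 0.653, -16.4, 48.6, 0, 0.43]

```text
t: 4.58
tool_pos: [0.5667, 0.1548, 0.0654]
orientation: [-0.0, 0.772, 0.635, -0.0]
wrist_force: [0.7, -0.4, 0.0]
finger_gap: 0.0261
gripper_force: 0.0
```

Run:
```python
from h import *
p,R,s=pose();print(p,yaw(R),s['finger_gap'],s['q'],arc(79))
rows([arc(a) for a in (74,70,67,64,62,60.5)],arc(79))
```

```text
[0.56669345 0.15476504 0.06539208] -11.09730114684927 0.02605682137538119 [-0.82563087  0.58968517  0.69204294  1.85080849 -0.48029912  0.87534633
 -0.09370479] (np.float64(0.5669647196301235), np.float64(0.15503017467581312), 0.066, -11)
[0.0, 0.0, 0.087] [-0.3, 7.0, 0.0]
[0.0, 0.0, 0.157] [-1.0, 12.5, 0.0]
[0.0, 0.0, 0.209] [-1.7, 16.6, 0.0]
[0.0, 0.0, 0.262] [-2.7, 20.7, 0.0]
[0.0, 0.0, 0.297] [-3.5, 23.4, 0.0]
[0.0, 0.0, 0.323] [-4.1, 25.4, 0.0]
```

Request:
step_arm:
  commands:
    - [0, 0, 0.087, -0.3, 7, 0, 0.43]
    - [0, 0, 0.157, -1, 12.5, 0, 0.43]
    - [0, 0, 0.209, -1.7, 16.6, 0, 0.43]
    - [0, 0, 0.262, -2.7, 20.7, 0, 0.43]
    - [0, 0, 0.297, -3.5, 23.4, 0, 0.43]

```text
t: 5.2
tool_pos: [0.5889, 0.1467, 0.0654]
orientation: [-0.0, 0.857, 0.515, -0.0]
wrist_force: [-0.4, -0.6, -0.2]
finger_gap: 0.0263
gripper_force: 0.0
```

Run:
```python
from h import *
import pickle
p,R,s=pose();print(p,yaw(R),s['finger_gap'],arc(62))
fs=[grab('scene'),grab('side'),grab('wrist')];pickle.dump(fs,open('f2.pkl','wb'))
o=[]
for f in fs[:2]:
    u,v=map(int,proj(f,[.57,.12,.07])); c=f['color'][max(v-60,0):v+60,max(u-60,0):u+60,::-1];o.append(cv2.resize(c,(400,400),interpolation=cv2.INTER_CUBIC))
cv2.imwrite('pics/c2.png',np.hstack(o))
```

```text
[0.58885362 0.14670609 0.06539813] -28.028347834267276 0.02633920750419365 (np.float64(0.5892577250228712), np.float64(0.14713580742871415), 0.066, -28)
```

View pics/c2.png

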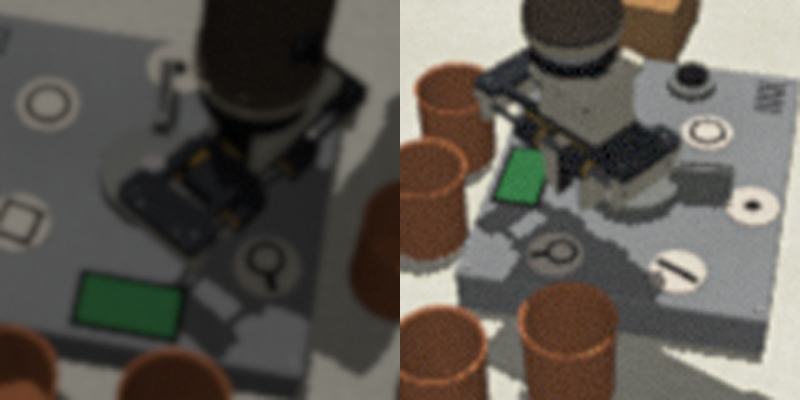

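The tab did not move: it still points near the off label (side crop (715,180)). I'll check where the fingertips really are.

Run:
```python
from h import *
import pickle
fs=pickle.load(open('f2.pkl','rb'))
p,R,s=pose();print(p,s['wrist_force'])
o=[]
for f in fs[:2]:
    im=f['color'][:,:,::-1].copy(); u,v=map(int,proj(f,[.57,.12,.07])); k=48;a,b=u-k,v-k
    c=cv2.resize(im[b:b+2*k,a:a+2*k],(400,400),interpolation=cv2.INTER_CUBIC)
    M=R.as_matrix()
    for pt,col in ((p,(0,0,255)),(p+M[:,1]*.013,(0,255,0)),(p-M[:,1]*.013,(255,0,0)),(p-M[:,2]*.066,(0,255,255)),([*O,.072],(255,0,255)),(np.r_[O+.078*np.array([np.cos(np.radians(188.4)),np.sin(np.radians(188.4))]),.092],(255,255,0))):
        x,y=proj(f,pt);cv2.circle(c,(int((x-a+.5)*400/96),int((y-b+.5)*400/96)),4,col,2)
    o.append(c)
cv2.imwrite('pics/c3.png',np.hstack(o))
```

```text
[0.58900693 0.1468024  0.06555207] [-0.20164425  0.12572735 -0.5713682 ]
```

View pics/c3.png

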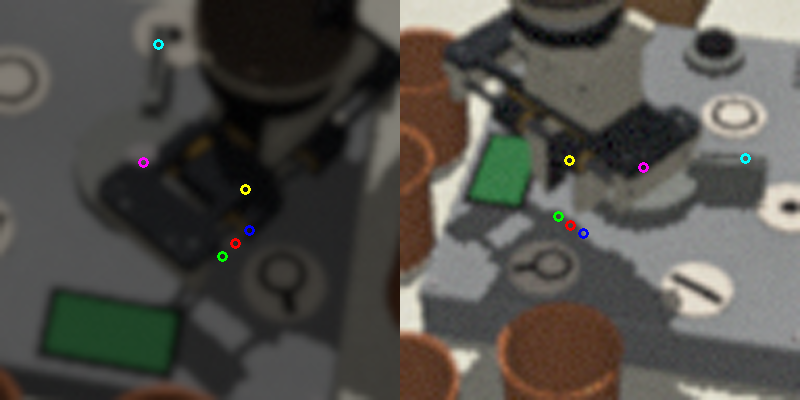

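The fingertips show about 30 mm above the nominal TCP while the gripper is part open, so they passed over the tab. I'll lift, shut the fingers, and check the tip height before pushing with shut fingers.

Request:
step_arm:
  commands:
    - [0, 0, 0, 0, 0, -40, 0.43]
    - [0, 0, 0, 0, 0, -80, 1]
    - [0, 0, 0, 0, 0, -80, 1]
    - [0, 0, 0, 0, 0, -80, 1]
    - [0, 0, 0, 0, 0, -80, 1]

```text
t: 5.98
tool_pos: [0.5883, 0.1471, 0.1446]
orientation: [-0.0, 0.857, 0.515, -0.001]
wrist_force: [-0.2, 0.6, -0.1]
finger_gap: 0.0003
gripper_force: 0.0
```

```bash
cat >> h.py <<'E'
def beh(phi,d,r=.078,z=.066):
    a=np.radians(phi);return (O[0]+r*np.cos(a)-d*np.sin(a),O[1]+r*np.sin(a)+d*np.cos(a),z,phi-90)
E
python3 - <<'E'
from h import *
p,R,s=pose();print(p,yaw(R),s['finger_gap'])
f=grab('side');im=f['color'][:,:,::-1].copy(); u,v=map(int,proj(f,p)); k=40;a,b=u-k,v-k
c=cv2.resize(im[b:b+2*k,a:a+2*k],(560,560),interpolation=cv2.INTER_CUBIC)
for d,col in ((0,(0,0,255)),(.02,(0,255,0)),(.066,(0,255,255))):
    x,y=proj(f,p+[0,0,d]);cv2.circle(c,(int((x-a+.5)*7),int((y-b+.5)*7)),4,col,2)
cv2.imwrite('pics/c4.png',c)
for e in [beh(218-0,0,z=.146)]: print(e)
base=(*p,yaw(R))
phis=np.linspace(62,196,14)
rows([beh(x,0,z=.146) for x in (71,80,89,98,107)],base)
E
```

```text
[0.58828696 0.14705398 0.14455839] -27.99463040309659 0.0003290661709668761
(np.float64(0.49023516121867566), np.float64(0.02847840492459866), 0.146, 128)
[0.0, 0.0, -0.157] [-2.4, -11.4, -1.4]
[0.0, 0.0, -0.314] [-5.3, -23.3, -1.4]
[0.0, 0.0, -0.471] [-10.0, -34.6, -1.4]
[0.0, 0.0, -0.628] [-16.4, -45.0, -1.4]
[0.0, 0.0, -0.785] [-24.3, -54.3, -1.4]
```

View pics/c4.png

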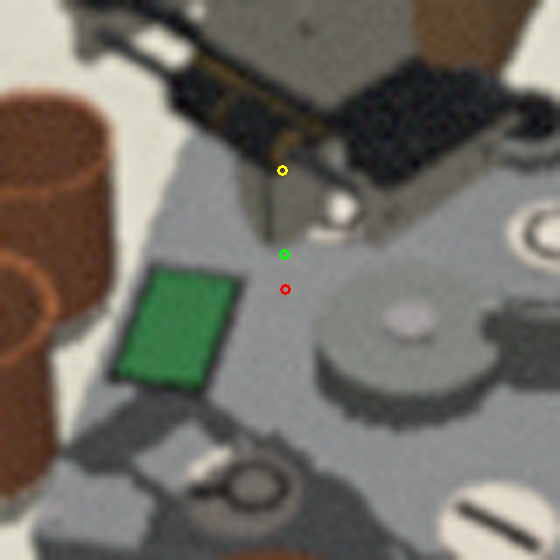

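The shut fingertips show at (275,243), about 26 mm above the reported TCP. That fits the missed tab, so real tip z ≈ TCP + 27 mm. I'll go back behind the tab and push lower.

Run:
```python
from h import *
p,R,s=pose()
print(beh(188.4,.042))
rows([beh(188.4,.042,z=.146)])
```

```text
(np.float64(0.4806722452285082), np.float64(0.023556085787686372), 0.066, 98.4)
[-0.002, -0.001, -2.206] [-159.6, -37.2, -1.1]
```

Request:
step_arm:
  commands:
    - [0, 0, -0.18, -12, -3, -1, 1]
    - [0, 0, -0.36, -25, -6, -1, 1]
    - [0, 0, -0.54, -37, -9, -1, 1]
    - [0, 0, -0.72, -50, -12, -1, 1]
    - [0, 0, -0.9, -62, -15, -1, 1]

```text
t: 6.65
tool_pos: [0.5461, 0.0988, 0.146]
orientation: [-0.0, 0.545, 0.838, -0.001]
wrist_force: [-0.5, -1.2, 0.2]
finger_gap: 0.0003
gripper_force: 0.0
```

Run:
```python
from h import *
rows([beh(188.4,.042,z=.146)],(.5279,.1253,.1457,23.57))
p,R,s=pose();print(p,yaw(R))
```

```text
[0.0, 0.0, -1.306] [-74.4, -84.0, -0.3]
[0.54607465 0.09880195 0.14602633] 23.883943662400227
```

Run:
```python
from h import *
rows([beh(188.4,.042,z=.146)])
```

```text
[-0.001, -0.001, -1.301] [-42.3, -90.3, 0.1]
```

Request:
step_arm:
  commands:
    - [0, 0, -0.18, -6, -13, 0, 1]
    - [0, 0, -0.36, -12, -26, 0, 1]
    - [0, 0, -0.54, -18, -39, 0, 1]
    - [0, 0, -0.72, -24, -52, 0, 1]
    - [0, 0, -0.9, -30, -64, 0, 1]

```text
t: 7.28
tool_pos: [0.4993, 0.0458, 0.1461]
orientation: [-0.001, 0.127, 0.992, -0.0]
wrist_force: [-0.6, 0.3, -0.1]
finger_gap: 0.0001
gripper_force: 0.0
```

Run:
```python
from h import *
p,R,s=pose();print(p,yaw(R))
rows([beh(188.4,.042,z=.146),beh(188.4,.042,z=.048)])
```

```text
[0.49930654 0.04575214 0.14608829] 75.45183564420913
[-0.0, -0.001, -0.401] [12.5, -26.2, 0.1]
[-0.0, -0.001, -0.401] [12.4, -26.1, 98.1]
```

Request:
step_arm:
  commands:
    - [0, 0, -0.18, 6, -13, 0, 1]
    - [0, 0, -0.36, 12, -26, 0, 1]
    - [0, 0, -0.401, 12, -26, 30, 1]
    - [0, 0, -0.401, 12, -26, 66, 1]
    - [0, 0, -0.401, 12, -26, 66, 1]

```text
t: 7.9
tool_pos: [0.4795, 0.0237, 0.0786]
orientation: [-0.003, -0.07, 0.998, -0.0]
wrist_force: [0.2, -0.2, 1.2]
finger_gap: 0.0002
gripper_force: 0.0
```

Run:
```python
from h import *
p,R,s=pose();print(p,yaw(R),s['wrist_force'],beh(188.4,.042))
f=grab('side');im=f['color'][:,:,::-1].copy(); u,v=map(int,proj(f,p)); k=40;a,b=u-k,v-k
c=cv2.resize(im[b:b+2*k,a:a+2*k],(560,560),interpolation=cv2.INTER_CUBIC)
for d,col in ((0,(0,0,255)),(.027,(0,255,0)),(.066,(0,255,255))):
    x,y=proj(f,p+[0,0,d]);cv2.circle(c,(int((x-a+.5)*7),int((y-b+.5)*7)),4,col,2)
cv2.imwrite('pics/c5.png',c)
```

```text
[0.4794688  0.02372365 0.07860525] 98.06679969388266 [ 0.17269921 -0.16639906  1.15144798] (np.float64(0.4806722452285082), np.float64(0.023556085787686372), 0.066, 98.4)
```

View pics/c5.png

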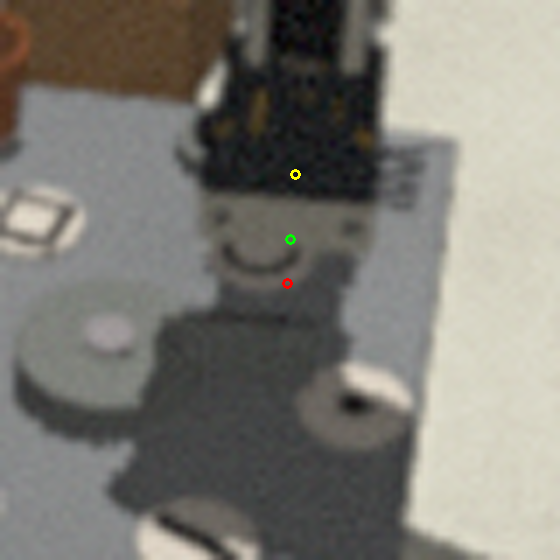

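Request:
step_arm:
  commands:
    - [0, 0, 0, 0, 0, 5, 1]
    - [0, 0, 0, 0, 0, 10, 1]
    - [0, 0, 0, 0, 0, 15, 1]
    - [0, 0, 0, 0, 0, 20, 1]
    - [0, 0, 0, 0, 0, 24, 1]

```text
t: 8.57
tool_pos: [0.4818, 0.0242, 0.0564]
orientation: [-0.0, -0.071, 0.998, 0.0]
wrist_force: [-0.6, -0.5, -0.1]
finger_gap: 0.0004
gripper_force: 0.0
```

Request:
step_arm:
  commands:
    - [0, 0, 0, 0, 0, 2, 1]
    - [0, 0, 0, 0, 0, 4, 1]
    - [0, 0, 0, 0, 0, 6, 1]
    - [0, 0, 0, 0, 0, 6, 1]
    - [0, 0, 0, 0, 0, 6, 1]

```text
t: 9.2
tool_pos: [0.4819, 0.0242, 0.0508]
orientation: [0.0, -0.071, 0.998, 0.0]
wrist_force: [-0.0, 0.3, -0.2]
finger_gap: 0.0003
gripper_force: 0.0
```

Run:
```python
from h import *
p,R,s=pose();print(p,yaw(R),s['wrist_force'])
rows([beh(188.4,d,z=.048) for d in (.042,.032,.024)]+[beh(x,.022,z=.048) for x in (182,176,170,164,158)])
```

```text
[0.48191414 0.02420026 0.05076626] 98.08599067487555 [-0.00345795  0.32079945 -0.19503724]
[0.0, 0.0, -0.005] [1.3, -0.5, 2.8]
[0.0, 0.0, -0.005] [1.4, 9.5, 2.8]
[0.0, 0.0, -0.005] [1.4, 17.5, 2.8]
[0.0, 0.0, 0.106] [3.4, 28.4, 2.8]
[0.0, 0.0, 0.211] [4.4, 36.8, 2.8]
[0.0, 0.0, 0.316] [4.5, 45.3, 2.8]
[0.0, 0.0, 0.42] [3.7, 53.7, 2.8]
[0.0, 0.0, 0.525] [2.1, 62.0, 2.8]
```

Request:
step_arm:
  commands:
    - [0, 0, 0, 1, 0, 5, 1]
    - [0, 0, 0, 1, 9, 5, 1]
    - [0, 0, 0, 1, 17, 5, 1]
    - [0, 0, 0.106, 3, 28, 5, 1]
    - [0, 0, 0.211, 4, 37, 5, 1]

```text
t: 9.82
tool_pos: [0.4726, 0.0608, 0.0458]
orientation: [0.0, 0.037, 0.999, -0.0]
wrist_force: [0.5, -2.7, -0.5]
finger_gap: 0.0005
gripper_force: 1.0
```

```bash
cat > tab.py <<'E'
from h import *
import sys
p,R,s=pose();print(p,yaw(R),s['wrist_force'],s['wrist_torque'])
f=grab('side');im=f['color'][:,:,::-1].copy(); u,v=map(int,proj(f,[*O,.07])); k=44;a,b=u-k,v-k
c=cv2.resize(im[b:b+2*k,a:a+2*k],(560,560),interpolation=cv2.INTER_CUBIC)
cv2.imwrite('pics/'+sys.argv[1],c)
E
python3 tab.py c6.png
```

```text
[0.47255459 0.06084827 0.04575468] 85.81420125651107 [ 0.48524288 -2.65056904 -0.50505779] [-0.4319268  -0.16318604  0.00303805]
```

View pics/c6.png

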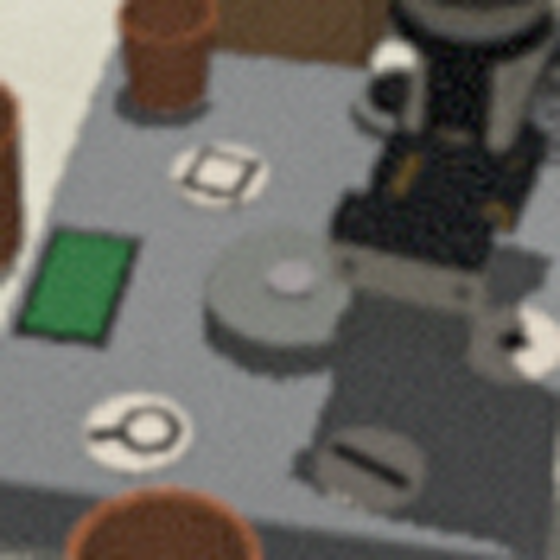

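Contact: −2.7 N against the push, 1 N on the pad. Continuing round the arc.

Run:
```python
from h import *
p,R,s=pose();base=beh(176,.022,z=.046);print(base)
rows([beh(176-7*i,.022,z=.046) for i in range(1,6)],base)
```

```text
(np.float64(0.4723553616573629), np.float64(0.05999459584632566), 0.046, 86)
[0.0, 0.0, 0.122] [2.1, 9.7, 0.0]
[0.0, 0.0, 0.244] [3.0, 19.5, 0.0]
[0.0, 0.0, 0.367] [2.7, 29.4, 0.0]
[0.0, 0.0, 0.489] [1.2, 39.2, 0.0]
[0.0, 0.0, 0.611] [-1.5, 48.7, 0.0]
```

Request:
step_arm:
  commands:
    - [0, 0, 0.122, 2.1, 9.7, 0, 1]
    - [0, 0, 0.244, 3.0, 19.5, 0, 1]
    - [0, 0, 0.367, 2.7, 29.4, 0, 1]
    - [0, 0, 0.489, 1.2, 39.2, 0, 1]
    - [0, 0, 0.611, -1.5, 48.7, 0, 1]

```text
t: 10.5
tool_pos: [0.4772, 0.109, 0.0457]
orientation: [-0.0, 0.335, 0.942, -0.0]
wrist_force: [-0.9, -2.9, -0.5]
finger_gap: 0.0002
gripper_force: 1.0
```

Request:
step_arm:
  commands:
    - [0, 0, 0.122, 2.1, 9.7, 0, 1]
    - [0, 0, 0.244, 3.0, 19.5, 0, 1]
    - [0, 0, 0.367, 2.7, 29.4, 0, 1]
    - [0, 0, 0.489, 1.2, 39.2, 0, 1]
    - [0, 0, 0.611, -1.5, 48.7, 0, 1]

```text
t: 11.12
tool_pos: [0.5088, 0.1462, 0.0456]
orientation: [-0.001, 0.603, 0.798, -0.0]
wrist_force: [-1.7, -2.8, 0.8]
finger_gap: 0.0003
gripper_force: 1.0
```

Run:
```python
from h import *
p,R,s=pose();print(p,yaw(R),beh(106,.022,z=.046),s['wrist_force'])
rows([beh(x,.022,z=.046) for x in (99,92,86,80,76)],beh(106,.022,z=.046))
```

```text
[0.50878968 0.14619203 0.04556557] 15.895129147214332 (np.float64(0.509052528935631), np.float64(0.1454143904552149), 0.046, 16) [-1.69869656 -2.82454405  0.76693425]
[0.0, 0.0, 0.122] [2.1, 9.7, 0.0]
[0.0, 0.0, 0.244] [3.0, 19.5, 0.0]
[0.0, 0.0, 0.349] [2.8, 28.0, 0.0]
[0.0, 0.0, 0.454] [1.8, 36.4, 0.0]
[0.0, 0.0, 0.524] [0.5, 41.9, 0.0]
```

Request:
step_arm:
  commands:
    - [0, 0, 0.122, 2.1, 9.7, 0, 1]
    - [0, 0, 0.244, 3.0, 19.5, 0, 1]
    - [0, 0, 0.349, 2.8, 28, 0, 1]
    - [0, 0, 0.454, 1.8, 36.4, 0, 1]
    - [0, 0, 0.524, 0.5, 41.9, 0, 1]

```text
t: 11.75
tool_pos: [0.5491, 0.1586, 0.0455]
orientation: [-0.001, 0.788, 0.615, -0.0]
wrist_force: [-2.4, 0.2, 1.1]
finger_gap: 0.0007
gripper_force: 0.9
```

```bash
cat > ang.py <<'E'
from h import *
# tab angle: darkest ray about the axis in annulus, on plane z=.092 (black line), per camera
import sys
for n in sys.argv[1:]:
    f=grab(n);g=f['color'].max(2).astype(float);best=[]
    for a in np.arange(20,200,.5):
        u=np.array([np.cos(np.radians(a)),np.sin(np.radians(a))])
        px=np.array([proj(f,[*(O+r*u),.092]) for r in np.linspace(.05,.092,15)],np.float32)
        v=cv2.remap(g.astype(np.float32),px[:,0].copy(),px[:,1].copy(),cv2.INTER_LINEAR).ravel();best.append((v.mean().round(1),v.std().round(1),a))
    print(n,sorted(best)[:8])
E
python3 ang.py side scene
python3 - <<'E'
from h import *
p,R,s=pose();print(p,yaw(R),beh(76,.022,z=.046),s['wrist_force'])
E
```

```text
side [(np.float32(43.1), np.float32(19.9), np.float64(142.5)), (np.float32(43.2), np.float32(20.1), np.float64(143.0)), (np.float32(43.3), np.float32(20.5), np.float64(143.5)), (np.float32(43.4), np.float32(19.4), np.float64(142.0)), (np.float32(43.6), np.float32(21.1), np.float64(144.0)), (np.float32(44.0), np.float32(19.5), np.float64(141.5)), (np.float32(44.0), np.float32(21.7), np.float64(144.5)), (np.float32(44.4), np.float32(22.3), np.float64(145.0))]
scene [(np.float32(16.9), np.float32(7.0), np.float64(129.0)), (np.float32(16.9), np.float32(7.5), np.float64(129.5)), (np.float32(17.0), np.float32(6.6), np.float64(128.5)), (np.float32(17.1), np.float32(7.9), np.float64(130.0)), (np.float32(17.2), np.float32(6.3), np.float64(128.0)), (np.float32(17.4), np.float32(8.3), np.float64(130.5)), (np.float32(17.5), np.float32(6.0), np.float64(127.5)), (np.float32(17.8), np.float32(8.9), np.float64(131.0))]
[0.54951108 0.15836458 0.04547037] -13.953347176226218 (np.float64(0.5492234018787021), np.float64(0.15750534835272043), 0.046, -14) [-0.41467999  0.8290746   0.19578564]
```

Run:
```python
from h import *
rows([beh(76,.037,z=.046),beh(76,.037,z=.1),beh(74,.03,r=.09,z=.15),beh(70,0.01,r=.1,z=.2),beh(70,0.,r=.102,z=.2)],beh(76,.022,z=.046))
```

```text
[0.0, 0.0, 0.0] [0.0, -15.0, 0.0]
[0.0, 0.0, 0.0] [0.0, -15.0, -54.0]
[0.0, 0.0, 0.035] [13.0, -4.8, -104.0]
[0.0, 0.0, 0.105] [22.5, 22.5, -154.0]
[0.0, 0.0, 0.105] [23.4, 32.7, -154.0]
```

Request:
step_arm:
  commands:
    - [0, 0, 0, 0, -15, 0, 1]
    - [0, 0, 0, 0, -15, -54, 1]
    - [0, 0, 0.035, 13, -5, -104, 1]
    - [0, 0, 0.105, 23, 23, -154, 1]
    - [0, 0, 0.105, 23, 33, -154, 1]

```text
t: 12.48
tool_pos: [0.5896, 0.1729, 0.2033]
orientation: [0.001, 0.819, 0.574, 0.003]
wrist_force: [0.1, -0.3, -1.1]
finger_gap: 0.0005
gripper_force: 0.0
```

```bash
python3 ang.py wrist side
python3 - <<'E'
from h import *
p,R,s=pose();print(p,yaw(R))
f=grab('wrist');print([proj(f,[*q,z]) for q,z in ((O,.072),(O+.115*np.array([np.cos(np.radians(65.3)),np.sin(np.radians(65.3))]),.053))])
cv2.imwrite('pics/w3.png',f['color'][:,:,::-1]);import pickle;pickle.dump(f,open('f3.pkl','wb'))
E
```

```text
wrist [(np.float32(21.7), np.float32(1.1), np.float64(130.5)), (np.float32(21.8), np.float32(0.6), np.float64(127.0)), (np.float32(21.8), np.float32(0.8), np.float64(130.0)), (np.float32(21.9), np.float32(0.4), np.float64(128.0)), (np.float32(21.9), np.float32(0.5), np.float64(126.5)), (np.float32(21.9), np.float32(0.5), np.float64(128.5)), (np.float32(21.9), np.float32(0.6), np.float64(125.0)), (np.float32(21.9), np.float32(0.6), np.float64(127.5))]
side [(np.float32(62.6), np.float32(4.9), np.float64(88.0)), (np.float32(62.7), np.float32(5.3), np.float64(87.5)), (np.float32(62.9), np.float32(5.0), np.float64(88.5)), (np.float32(63.0), np.float32(5.7), np.float64(87.0)), (np.float32(63.3), np.float32(5.6), np.float64(89.0)), (np.float32(63.8), np.float32(6.4), np.float64(89.5)), (np.float32(63.8), np.float32(6.9), np.float64(86.5)), (np.float32(64.7), np.float32(7.4), np.float64(90.0))]
[0.5869543  0.1718456  0.19940655] -19.976937580560424
[(np.float64(259.3104877988138), np.float64(263.39042089456706)), (np.float64(267.7907065113944), np.float64(163.2405670618165))]
```

View pics/w3.png

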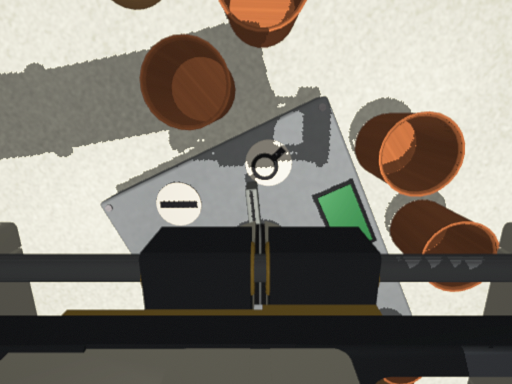

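The tab's black line runs from about (251,187) to (256,225), several degrees short of the mug label at (267,163).

```bash
cat > t3.py <<'E'
from h import *
def tabang(f):
    u0,v0=map(int,proj(f,[*(O+.078*np.array([np.cos(np.radians(68)),np.sin(np.radians(68))])),.092]))
    g=f['color'].max(2);r=[]
    for y in range(186,224,4):
        row=g[y:y+4,235:285].mean(0); x=235+np.argmin(row[:])
        w=np.clip(row.min()+25-row,0,None); w[np.abs(np.arange(50)+235-x)>4]=0; xm=(w*(np.arange(50)+235)).sum()/w.sum()
        P=onz(f,xm,y+1.5,.092)[:2]-O; r.append((round(xm,1),y,round(float(row.min())),np.hypot(*P).round(3),np.degrees(np.arctan2(P[1],P[0])).round(1)))
    return r
E
python3 - <<'E'
from t3 import *
import pickle
for x in tabang(pickle.load(open('f3.pkl','rb'))): print(*x)
E
```

```text
248.6 186 67 0.097 76.5
250.5 190 80 0.093 75.6
251.1 194 50 0.088 75.5
251.6 198 57 0.084 75.4
252.1 202 50 0.08 75.4
252.5 206 59 0.075 75.4
252.9 210 48 0.071 75.4
253.2 214 48 0.067 75.5
253.6 218 60 0.062 75.5
261.9 222 40 0.057 67.3
```

Run:
```python
from h import *
p,R,s=pose();print(p,yaw(R))
rows([beh(74,.03,r=.09,z=.15),beh(76,.038,z=.11),beh(76,.038,z=.07),beh(76,.038,z=.046)],beh(70,0,r=.102,z=.2))
rows([beh(76,.026,z=.046),beh(73,.022,z=.046),beh(69,.022,z=.046),beh(65.8,.022,z=.046)],beh(76,.038,z=.046))
```

```text
[0.58581948 0.17184316 0.19853682] -20.001253981025553
[0.0, 0.0, -0.07] [-14.3, -36.2, 50.0]
[0.0, 0.0, -0.105] [-28.4, -45.9, 90.0]
[0.0, 0.0, -0.105] [-28.4, -45.9, 130.0]
[0.0, 0.0, -0.105] [-28.4, -45.9, 154.0]
[0.0, 0.0, 0.0] [-0.0, 12.0, 0.0]
[0.0, 0.0, 0.052] [1.0, 20.1, 0.0]
[0.0, 0.0, 0.122] [2.1, 25.7, 0.0]
[0.0, 0.0, 0.178] [2.7, 30.2, 0.0]
```

Request:
step_arm:
  commands:
    - [0, 0, -0.07, -14, -36, 50, 1]
    - [0, 0, -0.105, -28, -46, 90, 1]
    - [0, 0, -0.105, -28, -46, 130, 1]
    - [0, 0, -0.105, -28, -46, 153, 1]
    - [0, 0, -0.105, -28, -46, 153, 1]

```text
t: 13.25
tool_pos: [0.531, 0.1609, 0.0444]
orientation: [-0.001, 0.788, 0.616, -0.003]
wrist_force: [-0.4, 0.6, 0.4]
finger_gap: 0.0004
gripper_force: 0.0
```

Request:
step_arm:
  commands:
    - [0, 0, 0, 0, 12, 0, 1]
    - [0, 0, 0.052, 1, 20, 0, 1]
    - [0, 0, 0.122, 2.1, 25.7, 0, 1]
    - [0, 0, 0.178, 2.7, 30.2, 0, 1]
    - [0, 0, 0.178, 2.7, 30.2, 0, 1]

```text
t: 13.88
tool_pos: [0.5654, 0.1566, 0.0477]
orientation: [0.0, 0.84, 0.543, 0.001]
wrist_force: [-0.6, 0.2, 0.8]
finger_gap: 0.0001
gripper_force: 0.7
```

Run:
```python
from h import *
p,R,s=pose();print(p,yaw(R),beh(65.8,.022,z=.046),s['wrist_force'])
rows([beh(65.8,.037,z=.046),beh(65.8,.037,z=.1),beh(66,.02,r=.09,z=.15),beh(65.8,0.,r=.102,z=.2)],beh(65.8,.022,z=.046))
```

```text
[0.56535788 0.15656309 0.0476657 ] -24.217218739813855 (np.float64(0.5636073540838527), np.float64(0.1566636758059519), 0.046, -24.200000000000003) [-0.58137716  0.180339    0.78199864]
[0.0, 0.0, 0.0] [0.0, -15.0, 0.0]
[0.0, 0.0, 0.0] [0.0, -15.0, -54.0]
[0.0, 0.0, -0.003] [11.9, 1.7, -104.0]
[0.0, 0.0, 0.0] [24.0, 22.0, -154.0]
```

Request:
step_arm:
  commands:
    - [0, 0, 0, 0, -15, 0, 1]
    - [0, 0, 0, 0, -15, -54, 1]
    - [0, 0, 0, 12, 2, -104, 1]
    - [0, 0, 0, 24, 22, -152, 1]
    - [0, 0, 0, 24, 22, -152, 1]

```text
t: 14.5
tool_pos: [0.5969, 0.17, 0.2026]
orientation: [0.001, 0.839, 0.543, 0.003]
wrist_force: [-0.6, 0.5, 0.1]
finger_gap: 0.0003
gripper_force: 0.0
```

```bash
cat > t4.py <<'E'
from t3 import *
p,R,s=pose();print(p,yaw(R))
f=grab('wrist')
for x in tabang(f): print(*x)
# mug plate centre: bright blob near prediction
u=O+.115*np.array([np.cos(np.radians(65.3)),np.sin(np.radians(65.3))]);x,y=proj(f,[*u,.053]);print('label pred',x,y)
g=f['color'].min(2);k=28;w=g[int(y)-k:int(y)+k,int(x)-k:int(x)+k]
m=cv2.morphologyEx((w>110).astype(np.uint8),cv2.MORPH_CLOSE,np.ones((9,9)));cs,_=cv2.findContours(m,cv2.RETR_EXTERNAL,cv2.CHAIN_APPROX_NONE)
for c in cs:
    if len(c)>40:
        (a,b),r=cv2.minEnclosingCircle(c);P=onz(f,a+int(x)-k,b+int(y)-k,.053)[:2]-O;print('blob',a+int(x)-k,b+int(y)-k,r,np.hypot(*P),np.degrees(np.arctan2(P[1],P[0])))
E
python3 t4.py
```

```text
[0.59693624 0.17003495 0.20259618] -24.155911937074777
260.3 186 52 0.098 63.5
251.6 190 75 0.094 68.9
258.3 194 51 0.09 64.6
258.1 198 51 0.086 64.7
258.1 202 50 0.081 64.7
257.9 206 48 0.077 64.7
257.7 210 50 0.072 64.8
257.7 214 50 0.068 64.8
257.7 218 52 0.063 64.7
257.4 222 34 0.059 64.9
label pred 257.5451886777339 164.9023108190052
blob 256.5 163.5 38.89097213745117 0.11660681986080372 65.89023453466831
```

Run:
```python
from h import *
p,R,s=pose();print(p,yaw(R))
rows([(.5373,-.1005,.17,-80)])
```

```text
[0.5948163  0.17007379 0.2001547 ] -24.163594672843793
[0.001, -0.003, 0.975] [-270.5, 58.2, 29.6]
```

Request:
step_arm:
  commands:
    - [0, 0, 0.17, -45, 10, 0, 1]
    - [0, 0, 0.34, -90, 19, 0, 1]
    - [0, 0, 0.51, -135, 29, 0, 1]
    - [0, 0, 0.68, -180, 39, 0, 1]
    - [0, 0, 0.85, -225, 48, 0, 1]

```text
t: 15.18
tool_pos: [0.5435, -0.0555, 0.1973]
orientation: [-0.001, 0.989, 0.146, -0.001]
wrist_force: [0.2, -0.3, 0.6]
finger_gap: 0.0004
gripper_force: 0.0
```

Run:
```python
from h import *
p,R,s=pose();print(p,yaw(R))
rows([(.5373,-.1005,.1,-80)])
```

```text
[ 0.54353901 -0.05554024  0.19725267] -73.20786236180676
[-0.001, 0.002, 0.119] [-18.8, 41.4, 97.2]
```

Request:
step_arm:
  commands:
    - [0, 0, 0.119, -18, 40, 0, 1]
    - [0, 0, 0.119, -18, 40, 40, 1]
    - [0, 0, 0.119, -18, 40, 80, 1]
    - [0, 0, 0.119, -18, 40, 97, 1]
    - [0, 0, 0.119, -18, 40, 97, 1]

```text
t: 15.8
tool_pos: [0.5389, -0.0983, 0.1008]
orientation: [-0.0, 0.996, 0.089, -0.001]
wrist_force: [0.6, 0.1, 0.4]
finger_gap: 0.0005
gripper_force: 0.0
```

Run:
```python
from h import *
import time
f=grab('side');p,R,s=pose();print(p,yaw(R),s['wrist_force'])
rows([(.5373,-.1005,.055,-80)])
# button check in scene image at start: dark blob
import pickle
fs=pickle.load(open('f0.pkl','rb'))
for f in fs:
    x,y=proj(f,[.5373,-.1005,.072]);k=12;a,b=int(x)-k,int(y)-k;g=f['color'].max(2)[b:b+25,a:a+25];ys,xs=np.nonzero(g<55 if g.min()<40 else g<g.min()+15)
    print(len(xs),onz(f,xs.mean()+a,ys.mean()+b,.072))
```

```text
[ 0.53984151 -0.0987097   0.10196785] -79.75263427203448 [-0.58029956 -0.17862291 -0.53121863]
[0.0, 0.001, 0.004] [-2.8, 1.3, 47.0]
195 [ 0.54637979 -0.09375592  0.072     ]
38 [ 0.53371243 -0.0892849   0.072     ]
```

Request:
step_arm:
  commands:
    - [0, 0, 0, -2.5, 1, 15, 1]
    - [0, 0, 0, -2.5, 1, 30, 1]
    - [0, 0, 0, -2.5, 1, 45, 1]
    - [0, 0, 0, -2.5, 1, 50, 1]
    - [0, 0, 0, -2.5, 1, 52, 1]

```text
t: 16.48
tool_pos: [0.5377, -0.1004, 0.0494]
orientation: [0.0, 0.996, 0.089, -0.0]
wrist_force: [0.4, 0.3, -0.5]
finger_gap: 0.0002
gripper_force: 0.0
```

Request:
step_arm:
  commands:
    - [0, 0, 0, 0, 0, 2, 1]
    - [0, 0, 0, 0, 0, 4, 1]
    - [0, 0, 0, 0, 0, 5, 1]
    - [0, 0, 0, 0, 0, 5, 1]
    - [0, 0, 0, 0, 0, 5, 1]

```text
t: 17.1
tool_pos: [0.5379, -0.1002, 0.0448]
orientation: [-0.0, 0.996, 0.089, 0.0]
wrist_force: [0.4, -0.3, 0.0]
finger_gap: 0.0007
gripper_force: 0.0
```

Request:
step_arm:
  commands:
    - [0, 0, 0, 0, 0, 1, 1]
    - [0, 0, 0, 0, 0, 2, 1]
    - [0, 0, 0, 0, 0, 3, 1]
    - [0, 0, 0, 0, 0, 4, 1]
    - [0, 0, 0, 0, 0, 4, 1]

```text
t: 17.73
tool_pos: [0.5378, -0.1002, 0.0407]
orientation: [-0.0, 0.996, 0.089, -0.0]
wrist_force: [-0.2, -0.4, 1.4]
finger_gap: 0.0005
gripper_force: 0.7
```

Request:
step_arm:
  commands:
    - [0, 0, 0, 0, 0, 1, 1]
    - [0, 0, 0, 0, 0, 2, 1]
    - [0, 0, 0, 0, 0, 3, 1]
    - [0, 0, 0, 0, 0, 3, 1]
    - [0, 0, 0, 0, 0, 3, 1]

```text
t: 18.35
tool_pos: [0.5379, -0.1003, 0.0378]
orientation: [-0.0, 0.996, 0.089, 0.0]
wrist_force: [-0.8, 0.7, 4.7]
finger_gap: 0.0004
gripper_force: 1.6
```

Request:
step_arm:
  commands:
    - [0, 0, 0, 0, 0, 1, 1]
    - [0, 0, 0, 0, 0, 2, 1]
    - [0, 0, 0, 0, 0, 3, 1]
    - [0, 0, 0, 0, 0, 3, 1]
    - [0, 0, 0, 0, 0, 3, 1]

```text
t: 18.98
tool_pos: [0.5379, -0.1002, 0.0349]
orientation: [-0.0, 0.996, 0.089, 0.0]
wrist_force: [-1.7, 1.0, 8.3]
finger_gap: 0.0003
gripper_force: 3.8
```

Request:
step_arm:
  commands:
    - [0, 0, 0, 0, 0, 0.5, 1]
    - [0, 0, 0, 0, 0, 1, 1]
    - [0, 0, 0, 0, 0, 1, 1]
    - [0, 0, 0, 0, 0, 1, 1]
    - [0, 0, 0, 0, 0, 1, 1]

```text
t: 19.6
tool_pos: [0.538, -0.1002, 0.0347]
orientation: [-0.0, 0.996, 0.089, 0.0]
wrist_force: [-4.7, 2.7, 19.4]
finger_gap: 0.0004
gripper_force: 9.5
```

Bottomed out: the force jumped to 19 N with almost no further travel. Retracting up to check the tab.

Request:
step_arm:
  commands:
    - [0, 0, 0, 0, 0, -5, 1]
    - [0, 0, 0, 0, 0, -12, 1]
    - [0, 0, 0, 0, 0, -50, 1]
    - [0, 0, 0, 0, 0, -100, 1]
    - [0, 0, 0, 0, 0, -150, 1]

```text
t: 20.23
tool_pos: [0.5375, -0.1003, 0.1851]
orientation: [0.0, 0.996, 0.089, -0.0]
wrist_force: [1.0, 0.0, 1.0]
finger_gap: 0.0005
gripper_force: 0.0
```

```bash
python3 ang.py side
python3 - <<'E'
from h import *
p,R,s=pose();print(p,yaw(R),s['wrist_force'])
import pickle
f=grab('side');f0=pickle.load(open('f0.pkl','rb'))[1]
d=cv2.absdiff(cv2.GaussianBlur(f['color'],(5,5),0),cv2.GaussianBlur(f0['color'],(5,5),0)).max(2)
for n,(x,y) in dict(ma=(396,405),md=(335,417),mb=(328,334),mc=(343,297),tape=(382,483),carton=(431,240),cup=(397,264)).items():
    u,v=int(x/1.5625),int(y/1.5625);print(n,np.mean(d[v-15:v+15,u-15:u+15]).round(1))
rows([(.45,-.05,.3,-80)])
E
```

```text
side [(np.float32(59.6), np.float32(2.3), np.float64(79.0)), (np.float32(59.9), np.float32(1.9), np.float64(79.5)), (np.float32(60.0), np.float32(2.3), np.float64(78.5)), (np.float32(60.4), np.float32(1.5), np.float64(80.0)), (np.float32(60.8), np.float32(2.4), np.float64(78.0)), (np.float32(60.9), np.float32(1.4), np.float64(80.5)), (np.float32(61.3), np.float32(1.7), np.float64(81.0)), (np.float32(61.9), np.float32(2.4), np.float64(81.5))]
[ 0.5401224  -0.10228799  0.19093722] -79.83964459393263 [ 2.39648753 -2.96477964  5.24713542]
ma 13.1
md 13.2
mb 14.3
mc 15.1
tape 17.2
carton 18.9
cup 16.7
[0.003, -0.006, 0.004] [-78.9, -66.7, -112.3]
```

```bash
python3 ang.py scene
python3 - <<'E'
from h import *
p,R,s=pose();print(p,s['wrist_force'])
rows([beh(50,0,r=.102,z=.215)])
E
```

```text
scene [(np.float32(31.3), np.float32(2.2), np.float64(52.0)), (np.float32(31.3), np.float32(2.3), np.float64(52.5)), (np.float32(31.5), np.float32(2.7), np.float64(53.0)), (np.float32(31.6), np.float32(2.1), np.float64(51.5)), (np.float32(31.8), np.float32(3.1), np.float64(53.5)), (np.float32(32.1), np.float32(2.4), np.float64(51.0)), (np.float32(32.3), np.float32(3.5), np.float64(54.0)), (np.float32(32.9), np.float32(3.1), np.float64(50.5))]
[ 0.53925624 -0.10077798  0.1859456 ] [-0.30117397  0.59149752 -1.14790496]
[0.002, -0.003, -0.694] [122.4, -237.4, -28.8]
```

Wrist measurement puts the tab at 64.7°. The side and scene views bracket it at 79° and 52°, mean 65.5°. The target is 65.3°. The gripper is clear, so I'm handing in.

```bash
python3 -c "
from workcell import order;print(order.job_done())"
```

```text
the job is handed in; nothing more can be done
None
```

The tab points at the mug label (64.7° measured, target 65.3°). The confirm button was then pressed until it bottomed out (19 N, no further travel) and released, though I did not check its spring-back in a picture. The gripper finished clear, and the job was handed in at about 20 s.

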